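# Press the small canister's lid home

### The arm

A 6-joint arm with a two-finger parallel gripper is mounted at the origin on a cart in front of the work surface, level with it; the furniture and walls round the work are solid. World frame = base frame: x ahead of the robot, y to its left, z up, the work surface at z = 0. Lengths are in m, angles in rad, forces in N, time in s.
With the tool pointing down it reaches from about 0.35 to 0.975 m from the base axis. Payload 4.9 kg.
Tool frame: the origin (TCP) lies at the very end of the fingers, on their centre line; the grasp point (between the pads) lies 19 mm behind it; z points along the fingers, y is the line along which they close (so a half turn about z gives the same grasp; the last joint's range is limited). The gripper opens to 85 mm and grips with 20 to 120 N. Pads are 22 mm wide; open, the fingers measure 114 mm over their backs; the gripper's body (76 mm by 85 mm) begins 54 mm behind the grasp point. The pads swing forward as they close: fully open they stand 13 mm farther back than shut.
Start: joints at [-1.352, 0.053, 1.613, -0, 1.476, -0.119], TCP at [0.207, -0.59, 0.231] pointing down, gripper open.
Joint ranges: [-3.01, 3.01], [-1.01, 2.22], [0.06, 2.58], [-1.02, 4.17], [0.09, 2.62], [-3.14, 3.14]. Speed limits (rad/s): [2.57, 2.57, 3.14, 3.14, 3.14, 3.14].

### API

Orientations are given as a unit quaternion [w, x, y, z].
In Python, from plant import state, optics, ticket, nets gives the robot as it stands. The module is installed in compiled form; this text tells all that it offers.
- The arm moves only by the shell command python3 -m inch 'ROWS' [OPENING]. ROWS is JSON, a list of rows, each an object of numbers: "dx", "dy", "dz": the shift along the tool's x, y, z as a fraction of full scale; "rx", "ry", "rz": the turn, a rotation vector about the tool's x, y, z as a fraction of full scale. In form: [{"dx": .., "dy": .., "dz": .., "rx": .., "ry": .., "rz": ..}, ...]. A call has 1 to 5 rows; each row is the pose to reach, as a shift and turn from the pose commanded when the call began, along the tool's axes at that moment; what a row does not reach only later rows make up. Full scale, the value 1, is 0.8 m for a shift and 1.5 rad for a turn. A row lasts 1/10 s, in which the tool goes at most 50 mm and 8.59 degrees, less where a joint would pass 70% of its speed; a pose out of reach is approached as far as the arm can. A call with a number of a shift or a turn outside -1 to 1 is refused whole. A call with a gripper value outside its range is refused whole. OPENING is the opening, from -1 (shut) to 1 (fully open), set as the call begins (- or left out, the last holds). The fingers move at their own pace and stop on an object; the grip force is fixed at half the most. Time passes only in rows, so rows that repeat a pose let the fingers close. It gives the time, the measured TCP pose, the force, the opening and the grip force at its end, in the units of the state.
- state(): the state, without advancing time (a new reading comes with each control period).
- optics.grab_frame(name): name is "scene" or "top"; returns the picture (420x560x3 uint8, red, green, blue); there is no depth.
- optics.camera_info(name): a dict with "fx", "fy", "cx", "cy" (pixels), "k1" (the pictures are not rectified: a ray, as slopes to the right and down, at radius r is drawn at 1 + k1 r^2 times it, then the intrinsics apply), "R" (3x3) and "t" (3): a world point X has camera coordinates R X + t. Camera axes: x right, y down, z forward; pixel columns grow to the right and rows downward; lengths in m; the calibration is good to about 2 mm. A picture is of the moment at which its call begins. camera_info takes no time and is no camera call.
- ticket.job_done(): hands the job in; it is judged then, once.
Trained networks look in the newest picture that a camera, given by its name, has taken for a name from the list of things; names that differ only in an ending like _2 or _b are one class to them, and where a whole thing is asked for, a point or a joint stands for the part that bears it (a point fixed in the world has none). Each returns a list of dicts, best first, with "confidence" (0 to 1); they miss things now and then, are a little off and sometimes report something else, mostly with a low value. They report only what shows in the picture. A call takes as long as a camera call. They do not tell look-alikes from the thing itself.
- nets.boxes_of(camera, name): "bbox" ([centre column, centre row, width, height] in pixels, round what is visible of it).
- nets.outline_of(camera, name): "pixels" (420x560 bool, what is visible of it) and "bbox" ([centre column, centre row, width, height] in pixels, round what is visible of it).
The state is a dict: "time": time; "joint_pos": joint angles; "joint_vel": joint speeds; "joint_efforts": joint torques, N m; "tool_pos": TCP position; "tool_rot": TCP orientation; "contact_force": force on the tool from outside, world axes, zero at the start; "ft_torque": the same for the moment, N m; "gripper_width": opening from 0.0 (shut) to 1.0 (fully open); "grasp_force": force on a finger pad.
Only numpy, scipy, OpenCV 4.12 (cv2) and the standard library are available. Lean on these libraries where they do the work, as an engineer would, in place of code of your own. Each camera call takes 0.05 s, during which the arm holds its last target. There are 200 camera calls.

### The job

Two cream-white canisters were left with their lids standing proud. With the fingertips, press the lid of the smaller canister gently straight down until it is fully home, then withdraw; do not lift or pull up anything, and do not push the canister out of its place. Leave the larger canister with its lid still up, the honey bottle beside them and the salt shaker alone, without touching them.

Things in the scene. Friction and masses are not known exactly. Their poses are not given: they have to be found in the camera images.
- small_canister: The smaller cream-white round canister with a round knob on its lid: outer diameter 97 mm, rim of the body 90 mm above its foot, about 0.75 kg, loose on the worktop. Origin: centre of the underside; z up along its axis. It stands upright. Wall cabinets hang over the back of the worktop (about x > 0.6 m, from about 0.45 m above the worktop up): keep the wrist and elbow clear of them.
- small_canister_lid (a joint): How far the lid of the small canister stands up above its seated place, in m: 0 is fully home (stop), 0.05 the upper limit. At the start 0.016 to 0.030. The lid slides straight up and down in its sealing rings: it stays where it is left, and yields to a push of about 4 N; once home it is stopped hard.
- small_knob (a point): Centre of the flat top of the knob (20 mm wide, 13 mm high, in the middle of the lid) of the small canister; moves with the lid. 120 mm above the canister's foot when the lid is home, higher by the joint value when it is up. The lid itself is 96 mm wide and its upper face lies 13 to 18 mm below the knob's top. Pressing on the knob is enough.
- large_canister: The larger canister of the same make, to be left alone: outer diameter 117 mm, rim 135 mm above its foot, knob top 165 mm above its foot when shut, its lid also standing 16 to 30 mm proud. Origin: centre of the underside. Loose.
- large_knob (a point): Centre of the top of the knob of the large canister's lid; moves with that lid.
- honey_bottle: The squeeze bottle beside the canisters (another like it far off to the right, by the cutting board, is part of the room): bear-shaped bottle of honey with a red cap, 59 x 70 x 164 mm, standing, loose, to be left alone. Origin: centre of the underside.
- salt_shaker: Small clear salt shaker with a grey top, 44 mm in diameter, 90 mm high, standing behind the others, loose, to be left alone. Origin: centre of the underside.
Things that resemble listed ones, but are neither listed nor needed, are in the scene too. Leave any orange or red look-alike of the small_canister alone.

How it is judged:
On the way:
1. the fingertips press on the small canister with its lid (almost) home (contact force between the fingers and small_canister above 0.5 N and value of joint small_canister_lid below 0.004 m), for 0.05 s.
At the end, for the whole second after the job is handed in: The small canister's lid is within 3 mm of fully home; the canister stands upright and at rest within 20 mm of where it stood. The large canister (with its lid, within 4 mm), the honey bottle and the salt shaker are where they were, within 10 mm (value of joint small_canister_lid below 0.003 m and distance of small_canister from where it was at the start of the episode below 0.02 m and angle between small_canister's own z axis and vertical below 0.05 rad and linear speed of small_canister below 0.01 m/s and distance of large_knob from where it was at the start of the episode below 0.004 m and distance of each of large_canister, honey_bottle, salt_shaker from where it was at the start of the episode below 0.01 m); the robot touches nothing.
It fails at once if the small canister's lid is pressed with more than 35 N (contact force between the fingers and small_canister above 35 N).
It fails at once if the small canister's lid is pulled up (value of joint small_canister_lid above 0.036 m).
It fails at once if the small canister is lifted, tipped by more than 0.15 rad or shoved more than 25 mm (height (world z) of small_canister above 0.012 m or angle between small_canister's own z axis and vertical above 0.15 rad or distance of small_canister from where it was at the start of the episode above 0.025 m).
It fails at once if the large canister, the honey bottle or the salt shaker is touched or shifted by more than 12 mm (contact force between any of the fingers, the arm and large_canister above 0.5 N or distance of any of large_canister, honey_bottle, salt_shaker from where it was at the start of the episode above 0.012 m or contact force between any of the fingers, the arm and honey_bottle above 0.5 N or contact force between any of the fingers, the arm and salt_shaker above 0.5 N).
It fails at once if the large canister's lid is moved (distance of large_knob from where it was at the start of the episode above 0.005 m).
It also fails if it takes over 32 s, if anything falls off the work surface, if the arm or the gripper's body presses on something with over 40 N, if the wrist force passes 120 N, or if a joint passes its speed limit or range.

## Working session

There is one attempt and no reset: what is moved stays moved. The work goes in short steps, Python scripts to look and compute and a shell command to move; the robot and the scene stay as the last step left them, time stands still between calls to the robot, and variables do not carry over. Pictures are saved under pics/ and viewed, at most 10 in all, crops included, and the job is handed in when it is done.

```bash
mkdir -p pics; python3 - <<'E'
from plant import state, optics, nets
import cv2, numpy as np
s=state(); print(s["time"],s["tool_pos"],s["tool_rot"],s["gripper_width"],s["contact_force"])
ims=[]
for c in("scene","top"):
    im=optics.grab_frame(c); cv2.imwrite(f"pics/{c}0.png",im[:,:,::-1])
    i=optics.camera_info(c); print(c,{k:np.round(v,3).tolist() for k,v in i.items()})
    for n in("small_canister","large_canister","honey_bottle","salt_shaker"):
        print(n,[(np.round(b["bbox"]).tolist(),round(b["confidence"],2)) for b in nets.boxes_of(c,n)[:4]])
E
```

```text
0.0 [ 0.20697337 -0.58907305  0.23003709] [-1.03922004e-03  9.85774572e-01  1.68069657e-01 -6.03439796e-05] 0.9972393551477923 [-0.08161998 -0.62013677  0.49888792]
scene {'fx': 527.972, 'fy': 527.972, 'cx': 273.804, 'cy': 205.432, 'k1': 0.056, 'R': [[-0.548, -0.837, 0.005], [-0.523, 0.338, -0.782], [0.653, -0.431, -0.623]], 't': [0.246, 0.383, 1.12]}
small_canister [([310.0, 202.0, 7.0, 45.0], 0.82), ([376.0, 199.0, 34.0, 41.0], 0.78), ([369.0, 234.0, 32.0, 44.0], 0.64), ([303.0, 234.0, 14.0, 16.0], 0.54)]
large_canister [([187.0, 259.0, 59.0, 87.0], 0.67)]
honey_bottle [([258.0, 229.0, 18.0, 59.0], 0.92)]
salt_shaker [([271.0, 206.0, 18.0, 31.0], 0.66)]
top {'fx': 488.047, 'fy': 488.047, 'cx': 281.767, 'cy': 212.834, 'k1': -0.031, 'R': [[0.004, -1.0, -0.002], [-0.984, -0.003, -0.176], [0.176, 0.003, -0.984]], 't': [-0.049, 0.526, 1.33]}
small_canister [([340.0, 219.0, 40.0, 43.0], 0.83), ([296.0, 264.0, 38.0, 33.0], 0.77), ([346.0, 277.0, 41.0, 37.0], 0.71), ([391.0, 232.0, 39.0, 39.0], 0.58)]
large_canister [([181.0, 223.0, 52.0, 52.0], 0.64)]
honey_bottle [([261.0, 221.0, 23.0, 28.0], 0.68), ([178.0, 220.0, 42.0, 42.0], 0.6), ([341.0, 217.0, 34.0, 36.0], 0.44)]
salt_shaker [([303.0, 185.0, 14.0, 16.0], 0.51)]
```

View pics/scene0.png

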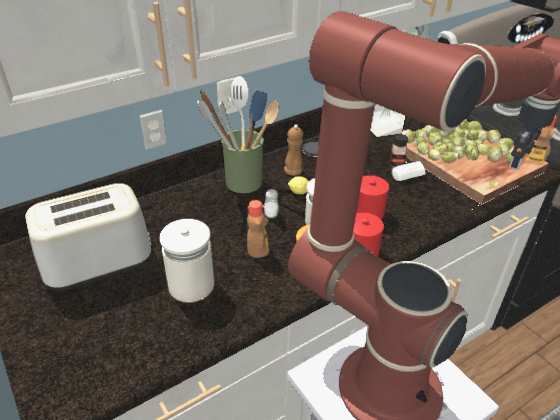

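View pics/top0.png

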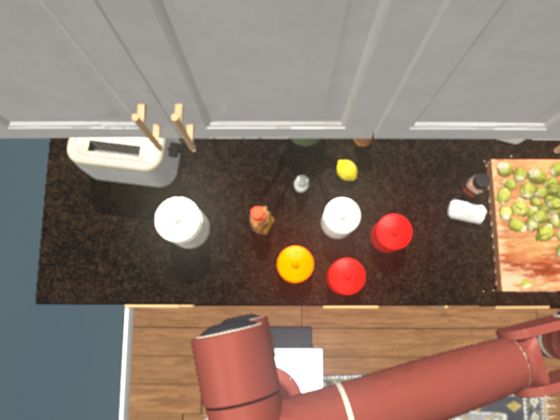

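The scene view shows the large white canister at (187,260), the honey bottle at (258,229) and the salt shaker at (271,204). The small white canister is mostly hidden behind the arm at (312,200). In the top view the small white canister is at (341,218), with red ones at (391,232) and (346,277), an orange one at (296,264), and honey at (261,220).

```bash
cat > h.py <<'E'
import numpy as np, cv2
from plant import optics
def ray(c,u,v):
    i=optics.camera_info(c); K=np.array([[i["fx"],0,i["cx"]],[0,i["fy"],i["cy"]],[0,0,1.]])
    p=cv2.undistortPoints(np.array([[[u,v]]],float),K,np.array([i["k1"],0,0,0,0.])).ravel()
    R,t=np.array(i["R"]),np.array(i["t"]); return -R.T@t, R.T@np.r_[p,1]
def at_z(c,u,v,z):
    o,d=ray(c,u,v); return o+d*(z-o[2])/d[2]
def proj(c,X):
    i=optics.camera_info(c); p=np.array(i["R"])@X+i["t"]; p=p[:2]/p[2]; p=p*(1+i["k1"]*p@p)
    return p*[i["fx"],i["fy"]]+[i["cx"],i["cy"]]
E
python3 - <<'E'
from h import *
for n,u,v,z in(("small",341,217,.143),("large",181,219,.188),("honey",261,215,.15),("salt",303,183,.08),("red1",391,232,.13),("red2",346,277,.13),("orange",296,264,.13)):
    print(n,at_z("top",u,v,z).round(3))
im=cv2.imread("pics/top0.png")[185:250,310:420]
cv2.imwrite("pics/crop1.png",cv2.resize(im,None,fx=7,fy=7,interpolation=cv2.INTER_CUBIC))
E
```

```text
small [ 0.499 -0.202  0.143]
large [0.485 0.207 0.188]
honey [0.502 0.007 0.15 ]
salt [ 0.605 -0.106  0.08 ]
red1 [ 0.461 -0.335  0.13 ]
red2 [ 0.343 -0.214  0.13 ]
orange [ 0.377 -0.084  0.13 ]
```

View pics/crop1.png

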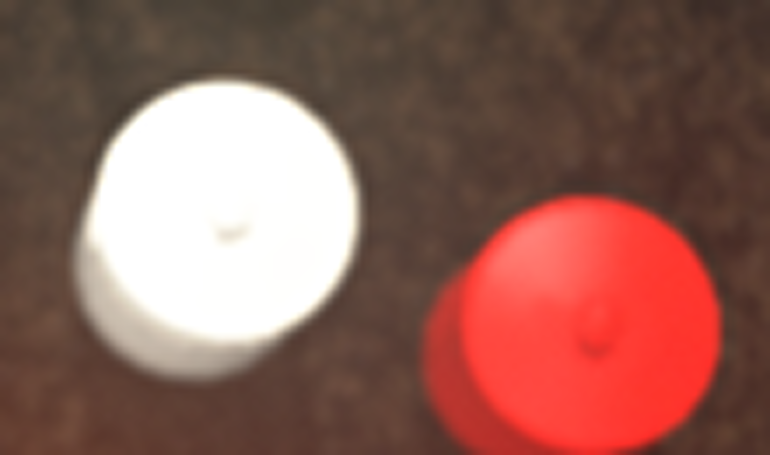

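Lid disc centre is at about (342.1,214.7) in the top image, with its radius matching 48 mm at z ≈ 0.13. The knob shading is in the middle. I'll refine the target from that and set out with the fingers shut.

```bash
python3 - <<'E'
from h import *
print(at_z("top",342.1,214.7,.128), at_z("top",342.1,214.7,.122),at_z("top",342.1,214.7,.134))
E
python3 -m inch '[{"dx":0.255,"dy":-0.165},{"dx":0.255,"dy":-0.165},{"dx":0.255,"dy":-0.165},{"dx":0.255,"dy":-0.165},{"dx":0.255,"dy":-0.165}]' -1
```

```text
[ 0.50750168 -0.20687593  0.128     ] [ 0.50855609 -0.20761384  0.122     ] [ 0.50644727 -0.20613802  0.134     ]validation failed for argument at $[0]...
```

```bash
python3 -m inch '[{"dx":0.255,"dy":-0.165,"dz":0,"rx":0,"ry":0,"rz":0},{"dx":0.255,"dy":-0.165,"dz":0,"rx":0,"ry":0,"rz":0},{"dx":0.255,"dy":-0.165,"dz":0,"rx":0,"ry":0,"rz":0},{"dx":0.255,"dy":-0.165,"dz":0,"rx":0,"ry":0,"rz":0},{"dx":0.255,"dy":-0.165,"dz":0,"rx":0,"ry":0,"rz":0}]' -1
```

```text
time: 1.0
tool_pos: [0.357, -0.3956, 0.2315]
tool_rot: [0.0, 0.986, 0.168, 0.0]
contact_force: [1.1, -0.1, -0.1]
gripper_width: 0.139
grasp_force: 0.0
```

```bash
python3 -m inch '[{"dx":0.255,"dy":-0.162,"dz":0,"rx":0,"ry":0,"rz":0},{"dx":0.255,"dy":-0.162,"dz":0,"rx":0,"ry":0,"rz":0},{"dx":0.255,"dy":-0.162,"dz":0,"rx":0,"ry":0,"rz":0},{"dx":0.255,"dy":-0.162,"dz":0,"rx":0,"ry":0,"rz":0},{"dx":0.255,"dy":-0.162,"dz":0,"rx":0,"ry":0,"rz":0}]' -1
python3 -m inch '[{"dx":0,"dy":0,"dz":0.03,"rx":0,"ry":0,"rz":0},{"dx":0,"dy":0,"dz":0.05,"rx":0,"ry":0,"rz":0},{"dx":0,"dy":0,"dz":0.05,"rx":0,"ry":0,"rz":0}]' -1
python3 - <<'E'
from plant import state,optics
from h import *
p=np.array(state()["tool_pos"]); print(p)
im=optics.grab_frame("scene")[:,:,::-1]; im2=optics.grab_frame("top")[:,:,::-1]
a=proj("scene",p);print(a, proj("top",p))
def crop(im,u,v,w=70,h=100):
    y,x=int(v)-h//2,int(u)-w//2; return cv2.resize(im[max(y,0):y+h,x:x+w],(w*5,h*5),interpolation=cv2.INTER_CUBIC)
cv2.imwrite("pics/close.png",np.hstack([crop(im,*a),crop(im2,*proj("top",p))]))
E
```

```text
time: 1.5
tool_pos: [0.5066, -0.2054, 0.2317]
tool_rot: [0.0, 0.986, 0.169, 0.0]
contact_force: [0.6, -1.5, 0.1]
gripper_width: 0.0
grasp_force: 0.0
time: 1.8
tool_pos: [0.5034, -0.2068, 0.1877]
tool_rot: [-0.002, 0.986, 0.168, -0.003]
contact_force: [-0.5, -0.3, -0.5]
gripper_width: -0.003
grasp_force: 0.0
[ 0.5034414  -0.20678369  0.1877212 ]
[327.54773502 169.19057972] [344.92070147 212.20155989]
```

View pics/close.png

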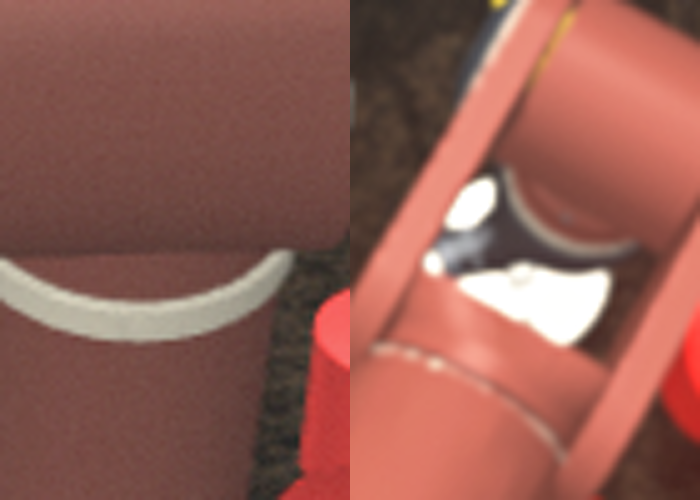

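The wrist hides the view, but the top view shows the lid centred beneath the gripper, with the knob's front edge at about (343.6,216.4). That agrees with the estimate within a few mm, so I'll descend gently and watch the force.

```bash
python3 -m inch '[{"dx":0,"dy":0,"dz":0.01,"rx":0,"ry":0,"rz":0},{"dx":0,"dy":0,"dz":0.02,"rx":0,"ry":0,"rz":0},{"dx":0,"dy":0,"dz":0.03,"rx":0,"ry":0,"rz":0},{"dx":0,"dy":0,"dz":0.03,"rx":0,"ry":0,"rz":0},{"dx":0,"dy":0,"dz":0.03,"rx":0,"ry":0,"rz":0}]' -1
python3 -m inch '[{"dx":0,"dy":0,"dz":0.002,"rx":0,"ry":0,"rz":0},{"dx":0,"dy":0,"dz":0.004,"rx":0,"ry":0,"rz":0},{"dx":0,"dy":0,"dz":0.006,"rx":0,"ry":0,"rz":0},{"dx":0,"dy":0,"dz":0.008,"rx":0,"ry":0,"rz":0},{"dx":0,"dy":0,"dz":0.01,"rx":0,"ry":0,"rz":0}]' -1
```

```text
time: 2.4
tool_pos: [0.5051, -0.2076, 0.1669]
tool_rot: [-0.0, 0.986, 0.168, -0.0]
contact_force: [-0.2, 0.0, 0.2]
gripper_width: 0.001
grasp_force: 0.0
time: 2.9
tool_pos: [0.5054, -0.2076, 0.1592]
tool_rot: [0.0, 0.986, 0.168, 0.0]
contact_force: [0.6, -0.7, 0.1]
gripper_width: 0.005
grasp_force: 0.0
```

```bash
for i in 1 2; do python3 -m inch '[{"dx":0,"dy":0,"dz":0.002,"rx":0,"ry":0,"rz":0},{"dx":0,"dy":0,"dz":0.004,"rx":0,"ry":0,"rz":0},{"dx":0,"dy":0,"dz":0.006,"rx":0,"ry":0,"rz":0},{"dx":0,"dy":0,"dz":0.008,"rx":0,"ry":0,"rz":0},{"dx":0,"dy":0,"dz":0.01,"rx":0,"ry":0,"rz":0}]' -1; done
```

```text
time: 3.4
tool_pos: [0.5054, -0.2076, 0.1512]
tool_rot: [-0.0, 0.986, 0.168, -0.0]
contact_force: [-0.4, 0.4, -0.6]
gripper_width: 0.002
grasp_force: 0.0
time: 3.9
tool_pos: [0.5055, -0.2077, 0.1439]
tool_rot: [0.0, 0.986, 0.168, 0.0]
contact_force: [-1.8, 0.6, 3.6]
gripper_width: -0.002
grasp_force: 1.8
```

Contact: about 4 N at z ≈ 0.145, which matches the lid's friction and the expected knob height.

```bash
for i in 1 2; do python3 -m inch '[{"dx":0,"dy":0,"dz":0.002,"rx":0,"ry":0,"rz":0},{"dx":0,"dy":0,"dz":0.004,"rx":0,"ry":0,"rz":0},{"dx":0,"dy":0,"dz":0.006,"rx":0,"ry":0,"rz":0},{"dx":0,"dy":0,"dz":0.008,"rx":0,"ry":0,"rz":0},{"dx":0,"dy":0,"dz":0.01,"rx":0,"ry":0,"rz":0}]' -1; done
```

```text
time: 4.4
tool_pos: [0.5055, -0.2077, 0.1353]
tool_rot: [0.0, 0.986, 0.168, 0.0]
contact_force: [-0.6, 0.5, 4.6]
gripper_width: -0.001
grasp_force: 1.8
time: 4.9
tool_pos: [0.5055, -0.2077, 0.1272]
tool_rot: [0.0, 0.986, 0.168, 0.0]
contact_force: [-0.7, -0.7, 3.4]
gripper_width: -0.003
grasp_force: 1.8
```

Now slower, about 0.8 mm per row and then less.

```bash
python3 -m inch '[{"dx":0,"dy":0,"dz":0.001,"rx":0,"ry":0,"rz":0},{"dx":0,"dy":0,"dz":0.002,"rx":0,"ry":0,"rz":0},{"dx":0,"dy":0,"dz":0.003,"rx":0,"ry":0,"rz":0},{"dx":0,"dy":0,"dz":0.004,"rx":0,"ry":0,"rz":0},{"dx":0,"dy":0,"dz":0.005,"rx":0,"ry":0,"rz":0}]' -1
python3 -m inch '[{"dx":0,"dy":0,"dz":0.0005,"rx":0,"ry":0,"rz":0},{"dx":0,"dy":0,"dz":0.001,"rx":0,"ry":0,"rz":0}]' -1

```

```text
time: 5.4
tool_pos: [0.5054, -0.2077, 0.1233]
tool_rot: [0.0, 0.986, 0.168, 0.0]
contact_force: [-0.3, 0.1, 4.2]
gripper_width: -0.003
grasp_force: 1.7
time: 5.6
tool_pos: [0.5054, -0.2077, 0.1225]
tool_rot: [0.0, 0.986, 0.168, 0.0]
contact_force: [-0.7, 0.7, 4.2]
gripper_width: 0.003
grasp_force: 1.7
```

```bash
for i in 1 2; do python3 -m inch '[{"dx":0,"dy":0,"dz":0.0005,"rx":0,"ry":0,"rz":0},{"dx":0,"dy":0,"dz":0.001,"rx":0,"ry":0,"rz":0},{"dx":0,"dy":0,"dz":0.001,"rx":0,"ry":0,"rz":0}]' -1|egrep 'pos|force'; done
```

```text
tool_pos: [0.5054, -0.2076, 0.1216]
contact_force: [-0.7, -0.9, 2.9]
grasp_force: 1.5
tool_pos: [0.5054, -0.2076, 0.1208]
contact_force: [0.2, 0.7, 2.2]
grasp_force: 1.5
```

```bash
for i in 1 2; do python3 -m inch '[{"dx":0,"dy":0,"dz":0.0005,"rx":0,"ry":0,"rz":0},{"dx":0,"dy":0,"dz":0.0008,"rx":0,"ry":0,"rz":0},{"dx":0,"dy":0,"dz":0.0008,"rx":0,"ry":0,"rz":0}]' -1|egrep 'pos|force'; done
```

```text
tool_pos: [0.5054, -0.2076, 0.1202]
contact_force: [0.2, -0.1, 3.6]
grasp_force: 1.5
tool_pos: [0.5054, -0.2076, 0.1196]
contact_force: [-0.0, 0.3, 3.6]
grasp_force: 1.5
```

```bash
for i in 1 ; do python3 -m inch '[{"dx":0,"dy":0,"dz":0.0006,"rx":0,"ry":0,"rz":0},{"dx":0,"dy":0,"dz":0.0006,"rx":0,"ry":0,"rz":0}]' -1|egrep 'pos|force'; done
```

```text
tool_pos: [0.5054, -0.2077, 0.1192]
contact_force: [-0.2, 0.7, 3.8]
grasp_force: 1.8
```

```bash
for i in 1 ; do python3 -m inch '[{"dx":0,"dy":0,"dz":0.0006,"rx":0,"ry":0,"rz":0},{"dx":0,"dy":0,"dz":0.0006,"rx":0,"ry":0,"rz":0}]' -1|egrep 'pos|force'; done
```

```text
tool_pos: [0.5055, -0.2077, 0.1191]
contact_force: [-1.2, 0.3, 5.7]
grasp_force: 2.7
```

Position has stopped moving and the force is rising: the stop. One more small step will confirm it.

```bash
python3 -m inch '[{"dx":0,"dy":0,"dz":0.0006,"rx":0,"ry":0,"rz":0},{"dx":0,"dy":0,"dz":0.0012,"rx":0,"ry":0,"rz":0},{"dx":0,"dy":0,"dz":0.0012,"rx":0,"ry":0,"rz":0}]' -1|egrep 'pos|force'
```

```text
tool_pos: [0.5056, -0.2077, 0.1189]
contact_force: [-2.4, 1.6, 8.8]
grasp_force: 4.4
```

Commanded about 1 mm more, moved 0.2 mm, and the force roughly doubled, so the lid is home. Withdrawing straight up.

```bash
python3 -m inch '[{"dx":0,"dy":0,"dz":-0.005,"rx":0,"ry":0,"rz":0},{"dx":0,"dy":0,"dz":-0.015,"rx":0,"ry":0,"rz":0},{"dx":0,"dy":0,"dz":-0.04,"rx":0,"ry":0,"rz":0},{"dx":0,"dy":0,"dz":-0.08,"rx":0,"ry":0,"rz":0},{"dx":0,"dy":0,"dz":-0.13,"rx":0,"ry":0,"rz":0}]' -1|egrep 'pos|force'
python3 -m inch '[{"dx":-0.06,"dy":0.04,"dz":0,"rx":0,"ry":0,"rz":0},{"dx":-0.12,"dy":0.08,"dz":0,"rx":0,"ry":0,"rz":0},{"dx":-0.18,"dy":0.12,"dz":0,"rx":0,"ry":0,"rz":0},{"dx":-0.24,"dy":0.16,"dz":0,"rx":0,"ry":0,"rz":0},{"dx":-0.25,"dy":0.165,"dz":0,"rx":0,"ry":0,"rz":0}]' -1 |egrep 'pos|force'
python3 -m inch '[{"dx":-0.25,"dy":0.165,"dz":0,"rx":0,"ry":0,"rz":0},{"dx":-0.25,"dy":0.165,"dz":0,"rx":0,"ry":0,"rz":0},{"dx":-0.25,"dy":0.165,"dz":0,"rx":0,"ry":0,"rz":0},{"dx":-0.25,"dy":0.165,"dz":0,"rx":0,"ry":0,"rz":0},{"dx":-0.25,"dy":0.165,"dz":0,"rx":0,"ry":0,"rz":0}]' -1
python3 - <<'E'
from plant import optics
import cv2,numpy as np
im=optics.grab_frame("top")[:,:,::-1]; cv2.imwrite("pics/top1.png",im)
a=cv2.imread("pics/top0.png")
z=lambda m:cv2.resize(m[160:300,150:420],None,fx=2.1,fy=2.1)
cv2.imwrite("pics/cmp.png",np.vstack([z(a),z(im)]))
E
```

```text
tool_pos: [0.5039, -0.2068, 0.2203]
contact_force: [0.9, -0.4, 0.8]
grasp_force: 0.0
tool_pos: [0.3585, -0.4, 0.2215]
contact_force: [0.5, 0.5, 0.6]
grasp_force: 0.0
time: 9.0
tool_pos: [0.2132, -0.5909, 0.2212]
tool_rot: [-0.0, 0.986, 0.167, -0.0]
contact_force: [0.9, 0.1, -0.0]
gripper_width: -0.0
grasp_force: 0.0
```

View pics/cmp.png

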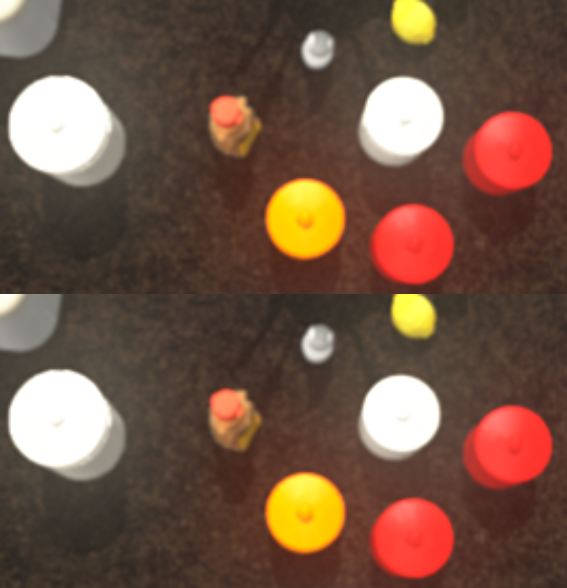

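In the before/after comparison, the white lid has dropped onto its body (small shift at about (400,415)). The canister and everything else are unmoved.

```bash
python3 -c "
from plant import ticket; print(ticket.job_done())"
```

```text
the job is handed in; nothing more can be done
None
```

I pressed the small canister's lid down to its hard stop, with a last reading of about 9 N, then withdrew and handed the job in at about 9 s; the last top picture shows the canister and its neighbours unmoved, but no verdict was returned.

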